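# Fit the splined tube carousel on its bench drive

### The arm

A 6-joint arm with a two-finger parallel gripper is mounted at the origin on the work surface. World frame = base frame: x ahead of the robot, y to its left, z up, the work surface at z = 0. Lengths are in mm, angles in rad, forces in N, time in s.
With the tool pointing down it reaches from about 375 to 925 mm from the base axis. Payload 5.7 kg.
Tool frame: the origin (TCP) lies at the very end of the fingers, on their centre line; the grasp point (between the pads) lies 19 mm behind it; z points along the fingers, y is the direction in which the jaws open and shut (so a half turn about z gives the same grasp; the last joint's range is limited). The gripper opens to 85 mm and grips with 20 to 120 N. Pads are 22 mm wide; open, the fingers measure 114 mm over their backs; the gripper's body (76 mm by 85 mm) begins 54 mm behind the grasp point. The pads swing forward as they close: fully open they stand 13 mm farther back than shut.
Start: joints at [1.137, 0.359, 1.51, -0, 1.272, -0.115], TCP at [188.048, 569.735, 207.967] pointing down, gripper open.
Joint ranges: [-2.97, 2.97], [-1.01, 2.36], [0.21, 2.38], [-0.96, 4.11], [0.2, 2.71], [-2.98, 2.98]. Speed limits (rad/s): [2.39, 2.39, 3.14, 3.14, 3.14, 3.14].

### API

Orientations are given as a rotation vector (axis times angle).
In Python, from workcell import manip, viewer, job, spotter gives the robot as it stands.
- The arm moves only by the tool arm_command, never from a script. Its arguments are lists of equal length, an entry for each row: "xyz": the shift along the tool's x, y, z in units of 30 mm (1.0 is 30 mm), a list of three; "twist": the turn, a rotation vector about the tool's x, y, z in rad, a list of three; "jaw": the finger opening in mm, from 0 to 85.4. In form: {"xyz": [[tx, ty, tz], ...], "twist": [[wx, wy, wz], ...], "jaw": [jaw, ...]}. A call has 1 to 20 rows; each row is the pose to reach, as a shift and turn from the pose commanded when the call began, along the tool's axes at that moment; what a row does not reach only later rows make up. A row lasts 1/8 s, in which the tool goes at most 62.5 mm and 10.7 degrees, less where a joint would pass 70% of its speed; a pose out of reach is approached as far as the arm can. A call with a gripper value outside its range is refused whole. The fingers move at their own pace and stop on an object; the grip force is fixed at half the most. Time passes only in rows, so rows that repeat a pose let the fingers close. It gives the time, the measured TCP pose, the force and the opening at its end, in the units of the state.
- manip.get_state(): the state, without advancing time (a new reading comes with each control period).
- viewer.capture(name): name is "scene" or "top"; returns a dict with "color" (384x512x3 uint8, red, green, blue), "fx", "fy", "cx", "cy" (pixels), "k1" (the pictures are not rectified: a ray, as slopes to the right and down, at radius r is drawn at 1 + k1 r^2 times it, then the intrinsics apply), "origin" and "orientation" of the camera in the world. Camera axes: x right, y down, z forward; pixel columns grow to the right and rows downward; lengths in mm; the calibration is good to about 2 mm. A picture is of the moment at which its call begins. There is no depth.
- job.sign_off(): hands the job in, once; it reports no verdict.
Trained networks look in the newest picture that a camera, given by its name, has taken for a name from the list of things; names that differ only in an ending like _2 or _b are one class to them, and where a whole thing is asked for, a point or a joint stands for the part that bears it (a point fixed in the world has none). Each returns a list of dicts, best first, with "p" (0 to 1); they miss things now and then, are a little off and sometimes report something else, mostly with a low value. They report only what shows in the picture. A call takes as long as a camera call. They do not tell look-alikes from the thing itself.
- spotter.look_for(camera, query): "point" ([x, y, z] in mm, in the coordinates of the camera as it stood for that picture, good to about 4 mm: the middle of the surface that is visible of it).
The state is a dict: "clock": time; "joint_pos": joint angles; "qd": joint speeds; "effort": joint torques, N m; "ee_pos": TCP position; "orientation": TCP orientation; "force": force on the tool from outside, world axes, zero at the start; "wrist_torque": the same for the moment, N m; "opening": opening from 0.0 (shut) to 1.0 (fully open).
Only numpy, scipy, OpenCV 4.12 (cv2) and the standard library are available. Lean on these libraries where they do the work, as an engineer would, in place of code of your own. Each camera call takes 0.05 s, during which the arm holds its last target.

### The job

Lift the tube carousel off its parking stand and fit it on the splined spindle of the bench drive: rest it lightly on the teeth and rock it round until they mesh, then let it slide fully home onto the shoulder, without ever forcing it. Only once it is home, gently push the drive's lock lever all the way over towards the spindle. Let go of everything and leave the other things on the bench where they are.

Things in the scene. Friction and masses are not known exactly. Their poses are not given: they have to be found in the camera images.
- carousel_mid (a point): Loose tube carousel, 0.25-0.5 kg, 84 mm high: white disc (diameter 132 mm, 8 tube sockets) round an aluminium hub. Point on its axis, 42 mm above its underside; z up along the axis. Heights over the underside: disc with sockets 6-20 mm, round hub (diameter 52) 0-46 mm, square grip 34 by 34 mm 46-84 mm, its sides square to x and y. Starts on the stand.
- carousel: The same carousel; origin at the centre of its underside, the mouth of the bore; z up. The bore is blind, 40 mm deep, with 6 equal teeth (60 degree pitch): 28.8 mm across the tooth tips, grooves 8.2 mm wide, one of them along +x.
- stand: Fixed parking stand: a grey disc, diameter 104 mm, 8 mm thick, with a round pin, diameter 20 mm, that reaches 31 mm above the bench. Origin on the bench under the pin. The carousel must be lifted at least 25 mm to clear the pin.
- seat (a point): Centre of the spindle's shoulder, where the carousel's underside rests when home; z up, x and y as the drive's housing (not the spindle). The spindle rises 36 mm from here: 6 splines (60 degree pitch, 6 mm wide, 38 mm across tips) from 0 to 24 mm, then a round nose, diameter 27, tapering over its last 8 mm to 16. On the splines' tips the carousel's underside is 24 mm over this point, home 0.
- drive: Fixed bench drive: white housing 270 x 190 mm, 60 mm high; origin on the bench under the spindle's axis; reaches 180 mm to its -x (lever side), 90 mm to +x. The spindle's splines stand at any angle, which is NOT measured; the mesh has about 3 degrees of play either way, so find it by feel. The spindle is held still (slips round at about 0.5 N m); in mesh the carousel slides down freely.
- lock (a joint): Lock lever's angle in rad: 0 = leaning away from the spindle (start, unlocked), 1.0 = all the way over towards the spindle (locked). It turns about a level axis along the drive's y, stays where it is left and needs about 1 N at its ball.
- lock_tip (a point): Centre of the lever's black ball, diameter 26 mm. The lever is 80 mm long from its pivot, which lies 130 mm from the spindle's axis on the drive's -x side, 82 mm above the bench. The ball travels along the drive's +x, from 168 mm (joint 0) to 92 mm (joint 1) from the spindle's axis; 152 mm above the bench at both ends, 162 mm midway.
- beaker: bystander: glass beaker, diameter 90 mm, 120 mm high; origin under its centre
- bottle: bystander: white bottle, diameter 84 mm, 230 mm high; origin under its centre
- dishes: bystander: stack of three small dishes, diameter 56 mm, 44 mm high; origin under its centre
- vial: bystander: amber vial, diameter 27 mm, 55 mm high; origin under its centre
- jar: bystander: white jar, diameter 68 mm, 85 mm high; origin under its centre
Mind the look-alikes: they are no part of the job. Leave any red look-alike of the carousel alone.

How it is judged:
By the outcome, as a careful person would: the job done as asked, in the order asked, and still so for the second after the job is handed in, with the robot touching nothing.
It also fails if it takes over 67 s, if anything falls off the work surface, if the arm or the gripper's body presses on something with over 40 N, if the wrist force passes 120 N, or if a joint passes its speed limit or range.

## Working session

There is one attempt and no reset: what is moved stays moved. The work goes in short steps, Python scripts to look and compute and a tool call to move; the robot and the scene stay as the last step left them, time stands still between calls to the robot, and variables do not carry over. Pictures are saved under pics/ and viewed, and the job is handed in when it is done.

Besides the shell and the picture viewer there is one more tool, called as name(argument=value, ...) on one line, values as JSON. arm_command: Moves the arm, as the interface text tells. Its arguments: {"type":"object","properties":{"xyz":{"type":"array"},"twist":{"type":"array"},"jaw":{"type":"array"}},"required":["xyz","twist","jaw"]}

```bash
mkdir -p pics; ls; cat > h.py <<'E'
import numpy as np, cv2
from scipy.spatial.transform import Rotation as R
from workcell import manip, viewer, job, spotter
def cap(n,fn=None):
    c=viewer.capture(n)
    if fn: cv2.imwrite('pics/'+fn,c['color'][:,:,::-1])
    return c
def Rc(c):
    o=np.array(c['orientation'],float)
    return R.from_rotvec(o).as_matrix() if o.size==3 else o.reshape(3,3)
def toW(c,p): return Rc(c)@np.array(p)+np.array(c['origin'])
def proj(c,P):
    q=Rc(c).T@(np.array(P,float)-np.array(c['origin'])); s=q[:2]/q[2]; s=s*(1+c['k1']*(s@s))
    return np.array([c['fx']*s[0]+c['cx'],c['fy']*s[1]+c['cy']])
def ray(c,u,v,z):
    d=np.array([(u-c['cx'])/c['fx'],(v-c['cy'])/c['fy']]); s=d.copy()
    for _ in range(20): s=d/(1+c['k1']*(s@s))
    w=Rc(c)@np.array([s[0],s[1],1]); o=np.array(c['origin'])
    return o+w*(z-o[2])/w[2]
E
python3 - <<'E'
from h import *
print(manip.get_state())
for n in ['scene','top']:
    c=cap(n,n+'0.png'); print(n,{k:v for k,v in c.items() if k!='color'})
    for q in ['carousel','carousel_mid','stand','drive','lock_tip','lock','beaker','bottle','dishes','vial','jar']:
        for r in spotter.look_for(n,q):
            if r['p']>.2: print(q,round(r['p'],2),toW(c,r['point']).round(0),proj(c,toW(c,r['point'])).round(0))
E
```

```text
pics
{'clock': 0.0, 'joint_pos': array([ 1.13688323e+00,  3.59515478e-01,  1.51149209e+00,  1.14589021e-06,
        1.27249079e+00, -1.15119562e-01]), 'qd': array([ 0.00073404,  0.00061908, -0.00134803,  0.00109307, -0.00122101,
        0.00014663]), 'effort': array([-2.75360908e-03, -5.27600491e+01, -2.78627121e+01, -4.29899328e-04,
        1.29088495e-02, -3.78432765e-05]), 'ee_pos': array([187.75073017, 569.07211355, 207.12469543]), 'orientation': array([-4.98560057e-01, -3.10125486e+00,  2.88045130e-03]), 'force': array([ 0.95889866,  0.63650654, -0.20812981]), 'wrist_torque': array([ 0.02516057, -0.00105025,  0.04053709]), 'opening': 1.0036422533246963}
scene {'fx': 455.2629391868042, 'fy': 455.2629391868042, 'cx': 259.40793458978493, 'cy': 195.13485029025372, 'k1': -0.14733308283074384, 'origin': array([1290.56661252,  -46.81437041, 1268.7420817 ]), 'orientation': array([-1.9489605 , -1.86358496,  0.52588533])}
carousel 0.91 [ 780. -383.   14.] [139. 274.]
carousel 0.75 [ 623. -231.   19.] [191. 224.]
carousel 0.6 [ 425. -206.   13.] [201. 172.]
carousel_mid 0.98 [ 423. -201.  
[... 923 characters left out ...]
93. 209.]
carousel_mid 0.77 [ 410. -202.   19.] [329. 244.]
carousel_mid 0.75 [ 607. -236.   19.] [336. 187.]
carousel_mid 0.57 [ 762. -383.   14.] [377. 142.]
carousel_mid 0.56 [ 409. -378.   11.] [380. 243.]
stand 0.32 [591.  -3.  52.] [269. 193.]
drive 0.68 [539. 255.  59.] [193. 210.]
lock_tip 0.59 [770. -11.  47.] [270. 141.]
lock_tip 0.41 [425. 276. 154.] [182. 246.]
lock_tip 0.23 [ 607. -227.   20.] [334. 187.]
lock 0.4 [428. 281. 159.] [180. 245.]
beaker 0.95 [600. 489.  64.] [124. 194.]
bottle 0.72 [ 567. -462.  149.] [415. 194.]
dishes 0.63 [768. -12.  43.] [270. 142.]
vial 0.47 [587.  -4.  51.] [270. 194.]
jar 0.64 [451. 463.  84.] [130. 238.]
jar 0.33 [424. 273. 153.] [183. 246.]
```

```bash
python3 - <<'E'
import cv2
for n in ['scene','top']:
    i=cv2.imread(f'pics/{n}0.png'); cv2.imwrite(f'pics/{n}0b.png',cv2.resize(i,(800,600),interpolation=cv2.INTER_CUBIC))
E
```

```text
(no output)
```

View pics/scene0b.png

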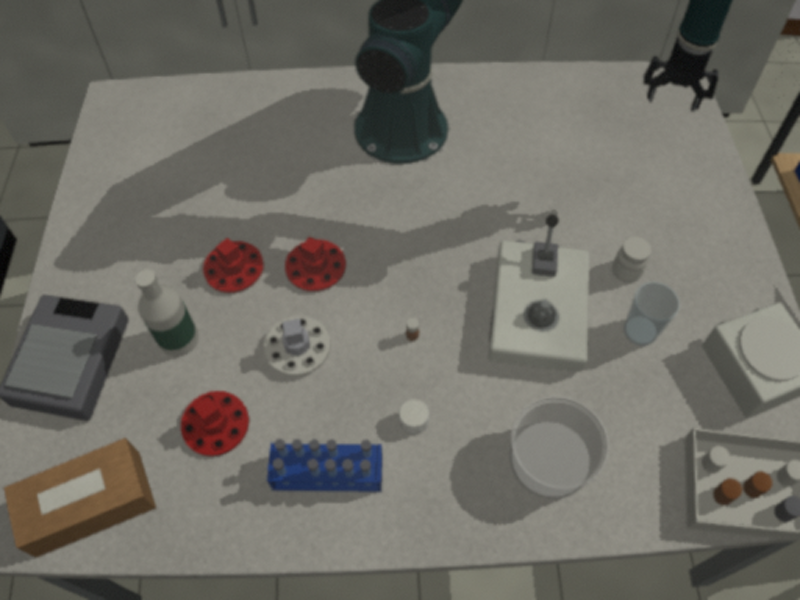

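View pics/top0b.png

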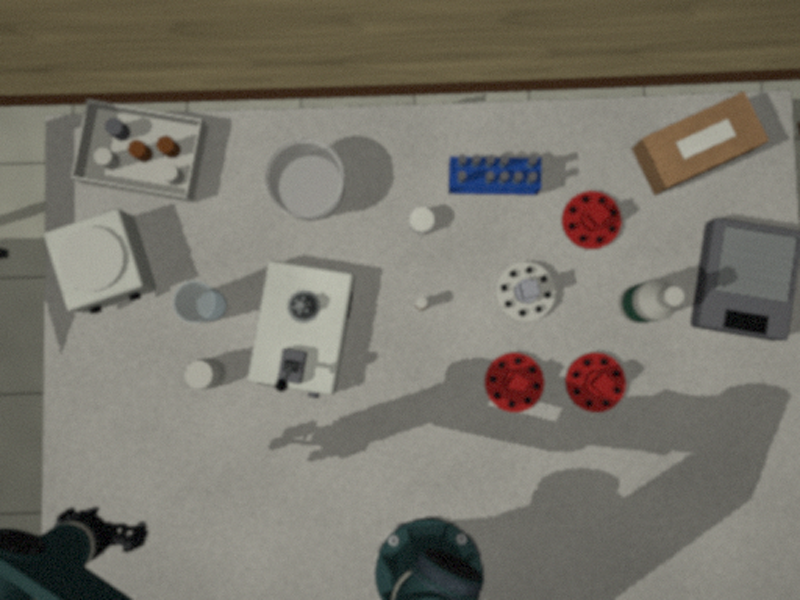

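```bash
python3 - <<'E'
import cv2,numpy as np
i=cv2.imread('pics/scene0.png'); t=cv2.imread('pics/top0.png')
def cr(i,x,y,w,h,s): return cv2.resize(i[y:y+h,x:x+w],None,fx=s,fy=s,interpolation=cv2.INTER_CUBIC)
a=np.hstack([cr(i,160,195,60,50,6),cr(t,305,160,60,50,6)])
b=np.hstack([cr(i,305,130,80,105,4),cr(t,150,160,80,105,4)])
cv2.imwrite('pics/ca.png',a);cv2.imwrite('pics/cb.png',b)
E
```

```text
(no output)
```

View pics/ca.png

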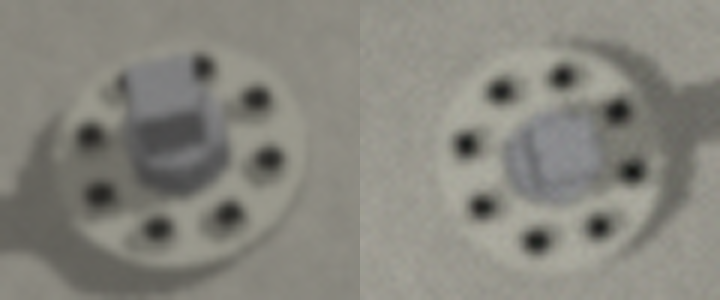

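View pics/cb.png

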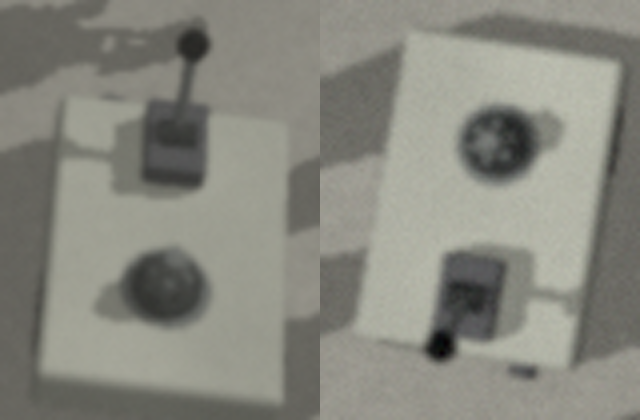

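```bash
cat > fit.py <<'E'
from h import *
from scipy.optimize import least_squares
import pickle
cs={n:viewer.capture(n) for n in ['scene','top']}
pickle.dump(cs,open('cams.pkl','wb'))
# drive corners (drive coords x,y)
top={(90,95):(172,168),(90,-95):(225,176.2),(-180,-95):(213.8,252),(-180,95):(159.2,243.8)}
sc={(-180,-95):(321.2,154.2),(-180,95):(377,160),(90,95):(375.7,230.7),(90,-95):(315.5,223.7)}
def W(p,l,z): 
    c,s=np.cos(p[2]),np.sin(p[2]); return [p[0]+c*l[0]-s*l[1],p[1]+s*l[0]+c*l[1],z]
def fit(sets):
    f=lambda p: np.concatenate([proj(cs[n],W(p,l,60))-np.array(uv)+.0 for n,d in sets for l,uv in d.items()])
    r=least_squares(f,[580,250,-.1],x_scale=[10,10,.1]); print(r.x.round(3),'rms',np.sqrt((r.fun**2).mean()).round(2)); return r.x
for s in ([('top',top)],[('scene',sc)],[('top',top),('scene',sc)]): p=fit(s)
print('tip expected',W(p,(-168,0),152), [proj(cs[n],W(p,(-168,0),152)).round(1) for n in cs])
print('seen scene',(305+192/4,130+45/4),'top',(150+120/4,160+346/4))
for n in cs:
  for z in (60,66,72,80,100): print(n,z,proj(cs[n],W(p,(0,0),z)).round(1))
print('seen spindle scene',(305+167/4,130+287/4),'top',(150+178/4,160+145/4))
# carousel
def prn(n,uv,z,l): print(n,l,ray(cs[n],*uv,z).round(1))
ct=[(500,90),(563,76),(618,111),(632,171),(599,227),(536,241),(482,206),(465,145)]
c8=[(203,68),(257,98),(269,159),(229,213),(158,229),(101,194),(90,137)]
T=np.array([ray(cs['top'],305+(u-360)/6,160+v/6,26) for u,v in ct]); 
S=np.array([ray(cs['scene'],160+u/6,195+v/6,26) for u,v in c8])
for A in (T,S):
    f=lambda q: np.hypot(A[:,0]-q[0],A[:,1]-q[1])-q[2]
    q=least_squares(f,[610,-230,50]).x; print('socket circle',q.round(1),np.degrees(np.arctan2(A[:,1]-q[1],A[:,0]-q[0])).round(0))
gs=[(125,68),(190,55),(205,112),(137,122)]
gt=[(530,117),(588,112),(602,170),(545,180)]
for n,g,o in (('scene',gs,(160,195)),('top',gt,(245,160))):
    A=np.array([ray(cs[n],o[0]+u/6,o[1]+v/6,92) for u,v in g]); print(n,A.round(1),A.mean(0).round(1))
    d=np.roll(A,-1,0)-A; print(np.degrees(np.arctan2(d[:,1],d[:,0])).round(0), np.hypot(d[:,0],d[:,1]).round(1))
E
python3 fit.py
```

```text
[ 5.84899e+02  2.50410e+02 -1.75000e-01] rms 1.28
[ 5.89765e+02  2.55450e+02 -1.85000e-01] rms 1.02
[ 5.87329e+02  2.53235e+02 -1.80000e-01] rms 1.41
tip expected [np.float64(422.03163436290134), np.float64(283.2467685180692), 152] [array([352.6, 141. ]), array([180. , 246.5])]
seen scene (353.0, 141.25) top (180.0, 246.5)
scene 60 [346.2 201.8]
scene 66 [346.5 200.8]
scene 72 [346.8 199.8]
scene 80 [347.2 198.4]
scene 100 [348.3 195. ]
top 60 [193.8 195.9]
top 66 [193.5 195.8]
top 72 [193.2 195.7]
top 80 [192.8 195.5]
top 100 [191.7 195.1]
seen spindle scene (346.75, 201.75) top (194.5, 196.25)
socket circle [ 608.7 -235.8   48.3] [  34.  -12.  -57. -101. -146.  169.  124.   79.]
socket circle [ 609.2 -233.5   47.9] [167. 124.  79.  34. -11. -57. -99.]
scene [[ 599.5 -252.6   92. ]
 [ 593.3 -220.2   92. ]
 [ 626.4 -211.7   92. ]
 [ 630.6 -245.3   92. ]] [ 612.5 -232.4   92. ]
[ 101.   14.  -83. -167.] [33.  34.1 33.9 32. ]
top [[ 626.3 -216.1   92. ]
 [ 628.1 -248.    92. ]
 [ 595.8 -254.4   92. ]
 [ 591.2 -223.    92. ]] [ 610.3 -235.4   92. ]
[ -87. -169.   98.   11.] [32.  32.9 31.8 35.7]
```

```bash
cat >> h.py <<'E'
def go(x,y,z,yawdeg):
    s=manip.get_state(); R0=R.from_rotvec(s['orientation'])
    a=np.radians(yawdeg); ya=np.array([np.cos(a),np.sin(a),0]); za=np.array([0,0,-1.]); xa=np.cross(ya,za)
    R1=R.from_matrix(np.column_stack([xa,ya,za]))
    d=R0.inv().apply(np.array([x,y,z])-s['ee_pos'])/30; w=(R0.inv()*R1).as_rotvec()
    print('t',round(s['clock'],2),'pos',s['ee_pos'].round(1),'F',s['force'].round(1),'T',s['wrist_torque'].round(2),'open',round(s['opening'],3),'xyz',d.round(3),'twist',w.round(3))
def st():
    s=manip.get_state(); M=R.from_rotvec(s['orientation']).as_matrix()
    print('t',round(s['clock'],2),'pos',s['ee_pos'].round(1),'yaw',np.degrees(np.arctan2(M[1,1],M[0,1])).round(1),'z',M[:,2].round(3),'F',s['force'].round(1),'T',s['wrist_torque'].round(2),'open',round(s['opening'],3),'q',s['joint_pos'].round(2))
E
python3 -c "
from h import *
st(); go(609.3,-234.5,260,11.3)"
```

```text
t 1.3 pos [188.  569.7 208. ] yaw 71.7 z [-0. -0. -1.] F [-0.1  0.7  0.3] T [-0.03  0.04  0.03] open 1.003 q [ 1.14  0.36  1.51 -0.    1.27 -0.12]
t 1.3 pos [188.  569.7 208. ] F [-0.1  0.7  0.3] T [-0.03  0.04  0.03] open 1.003 xyz [-21.736 -21.057  -1.732] twist [-0.     0.     1.055]
```

arm_command(xyz=[[0,0,-1.73],[-21.74,-21.06,-1.73],[-21.74,-21.06,-1.73],[-21.74,-21.06,-1.73],[-21.74,-21.06,-1.73],[-21.74,-21.06,-1.73],[-21.74,-21.06,-1.73],[-21.74,-21.06,-1.73],[-21.74,-21.06,-1.73],[-21.74,-21.06,-1.73],[-21.74,-21.06,-1.73],[-21.74,-21.06,-1.73],[-21.74,-21.06,-1.73],[-21.74,-21.06,-1.73],[-21.74,-21.06,-1.73],[-21.74,-21.06,-1.73],[-21.74,-21.06,-1.73],[-21.74,-21.06,-1.73],[-21.74,-21.06,-1.73]], twist=[[0,0,0],[0,0,1.055],[0,0,1.055],[0,0,1.055],[0,0,1.055],[0,0,1.055],[0,0,1.055],[0,0,1.055],[0,0,1.055],[0,0,1.055],[0,0,1.055],[0,0,1.055],[0,0,1.055],[0,0,1.055],[0,0,1.055],[0,0,1.055],[0,0,1.055],[0,0,1.055],[0,0,1.055]], jaw=[85,85,85,85,85,85,85,85,85,85,85,85,85,85,85,85,85,85,85])

```text
clock: 3.68
ee_pos: [608.9, -233.3, 260.1]
orientation: [-1.991, -2.43, -0.0]
force: [0.2, -0.8, -0.0]
opening: 0.989
```

```bash
python3 -c "
from h import *
st(); go(609.3,-234.5,59,11.3)
for n in ('scene','top'):
  c=cap(n)['color'];x,y=((130,150),(290,140))[n=='top']
  cv2.imwrite('pics/a_%s.png'%n,cv2.resize(c[y:y+100,x:x+100,::-1],(500,500),interpolation=cv2.INTER_CUBIC))
"
```

```text
t 3.67 pos [ 608.9 -233.3  260.1] yaw 11.4 z [-0.  0. -1.] F [ 0.2 -0.8 -0. ] T [ 0.03  0.01 -0.02] open 0.989 q [-0.47  0.4   1.32  0.    1.43 -0.67]
t 3.67 pos [ 608.9 -233.3  260.1] F [ 0.2 -0.8 -0. ] T [ 0.03  0.01 -0.02] open 0.989 xyz [-0.043  0.007  6.704] twist [-0.    -0.     0.001]
```

arm_command(xyz=[[-0.04,0,2],[-0.04,0,4],[-0.04,0,5.5],[-0.04,0,6.2],[-0.04,0,6.7],[-0.04,0,6.7],[-0.04,0,6.7]], twist=[[0,0,0],[0,0,0],[0,0,0],[0,0,0],[0,0,0],[0,0,0],[0,0,0]], jaw=[85,85,85,85,85,85,85])

```text
clock: 4.65
ee_pos: [610.6, -236.1, 60.2]
orientation: [1.991, 2.428, 0.001]
force: [-0.1, 0.0, -0.3]
opening: 0.999
```

```bash
python3 -c "
from h import *
st()
ims=[]
for n in ('scene','top'):
  c=cap(n)['color'];x,y=((140,160),(290,140))[n=='top']
  ims.append(cv2.resize(c[y:y+90,x:x+90,::-1],(400,400),interpolation=cv2.INTER_CUBIC))
cv2.imwrite('pics/b.png',np.hstack(ims))
"
```

```text
t 4.65 pos [ 610.6 -236.1   60.2] yaw 11.3 z [ 0.002 -0.001 -1.   ] F [-0.1  0.  -0.3] T [-0.   -0.02 -0.03] open 0.999 q [-0.47  0.58  1.53 -0.    1.03 -0.67]
```

View pics/b.png

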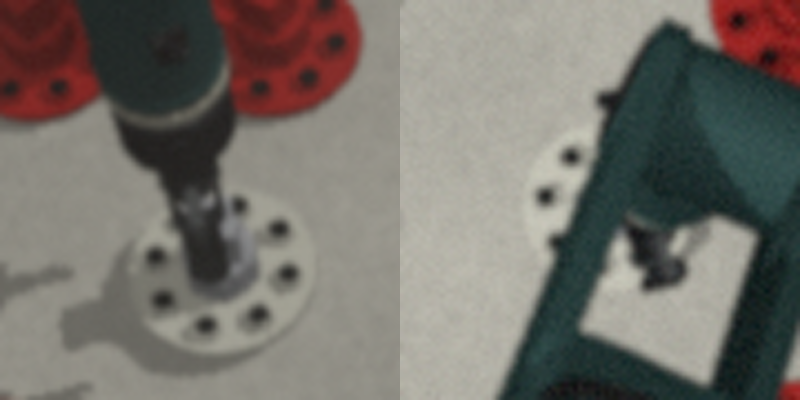

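The scene crop shows the fingers straddling the grip over the white carousel (about (210,250)). Now closing.

arm_command(xyz=[[0,0,0],[0,0,0],[0,0,0],[0,0,0],[0,0,0],[0,0,0]], twist=[[0,0,0],[0,0,0],[0,0,0],[0,0,0],[0,0,0],[0,0,0]], jaw=[40,25,25,25,25,25])

```text
clock: 5.5
ee_pos: [609.6, -236.0, 59.4]
orientation: [1.992, 2.429, -0.0]
force: [-2.2, 0.4, 5.9]
opening: 0.378
```

```bash
python3 -c "
from h import *
st()"
```

```text
t 5.5 pos [ 609.6 -236.    59.4] yaw 11.3 z [ 0. -0. -1.] F [-2.2  0.4  5.9] T [ 0.11  0.22 -0.02] open 0.378 q [-0.47  0.58  1.53 -0.    1.03 -0.67]
```

arm_command(xyz=[[0,0,-0.3],[0,0,-1],[0,0,-2],[0,0,-4],[0,0,-6],[0,0,-6.5],[0,0,-6.5]], twist=[[0,0,0],[0,0,0],[0,0,0],[0,0,0],[0,0,0],[0,0,0],[0,0,0]], jaw=[25,25,25,25,25,25,25])

```text
clock: 6.38
ee_pos: [609.6, -235.8, 254.0]
orientation: [1.992, 2.429, 0.0]
force: [-0.4, 0.5, -5.4]
opening: 0.376
```

```bash
python3 -c "
from h import *
st(); go(587.3,253,254,11.3)
ims=[]
for n in ('scene','top'):
  c=cap(n)['color'];x,y=((130,140),(290,140))[n=='top']
  ims.append(cv2.resize(c[y:y+100,x:x+100,::-1],(400,400),interpolation=cv2.INTER_CUBIC))
cv2.imwrite('pics/c.png',np.hstack(ims))
"
```

```text
t 6.38 pos [ 609.6 -235.8  254. ] yaw 11.3 z [ 0.001 -0.    -1.   ] F [-0.4  0.5 -5.4] T [ 0.01 -0.02  0.03] open 0.376 q [-0.47  0.4   1.33 -0.    1.41 -0.67]
t 6.38 pos [ 609.6 -235.8  254. ] F [-0.4  0.5 -5.4] T [ 0.01 -0.02  0.03] open 0.376 xyz [ 1.6123e+01  2.4600e+00 -7.0000e-03] twist [ 0.  0. -0.]
```

View pics/c.png

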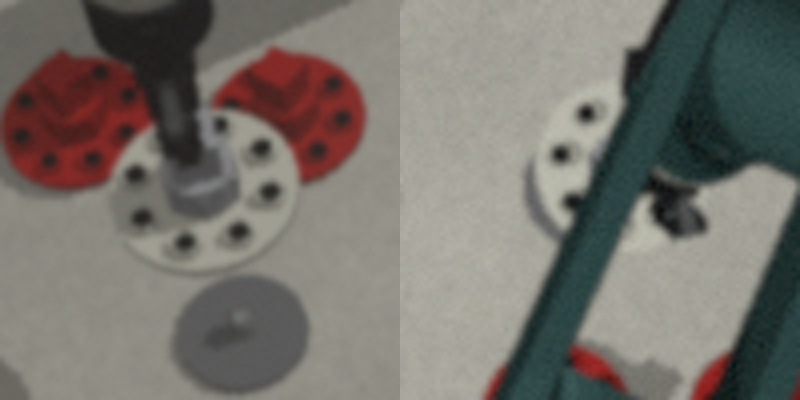

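Carousel is in the gripper and the bare stand shows at crop (240,335). Moving over to the spindle.

arm_command(xyz=[[3,0.45,0],[16.12,2.46,0],[16.12,2.46,0],[16.12,2.46,0],[16.12,2.46,0],[16.12,2.46,0],[16.12,2.46,0],[16.12,2.46,0],[16.12,2.46,0],[16.12,2.46,0],[16.12,2.46,0],[16.12,2.46,0]], twist=[[0,0,0],[0,0,0],[0,0,0],[0,0,0],[0,0,0],[0,0,0],[0,0,0],[0,0,0],[0,0,0],[0,0,0],[0,0,0],[0,0,0]], jaw=[25,25,25,25,25,25,25,25,25,25,25,25])

```text
clock: 7.98
ee_pos: [587.4, 251.5, 253.6]
orientation: [-1.994, -2.427, 0.001]
force: [0.4, -0.3, -4.9]
opening: 0.371
```

```bash
python3 -c "
from h import *
st(); go(587.3,253,164,11.3)
ims=[]
for n in ('scene','top'):
  c=cap(n)['color'];x,y=((300,110),(140,140))[n=='top']
  ims.append(cv2.resize(c[y:y+120,x:x+120,::-1],(400,400),interpolation=cv2.INTER_CUBIC))
cv2.imwrite('pics/d.png',np.hstack(ims))
"
```

```text
t 7.97 pos [587.4 251.5 253.6] yaw 11.2 z [-0.001 -0.    -1.   ] F [ 0.4 -0.3 -4.9] T [-0.01 -0.02  0.03] open 0.371 q [ 0.3   0.38  1.36 -0.    1.4   0.1 ]
t 7.97 pos [587.4 251.5 253.6] F [ 0.4 -0.3 -4.9] T [-0.01 -0.02  0.03] open 0.371 xyz [0.05  0.008 2.986] twist [-0.001  0.    -0.002]
```

View pics/d.png

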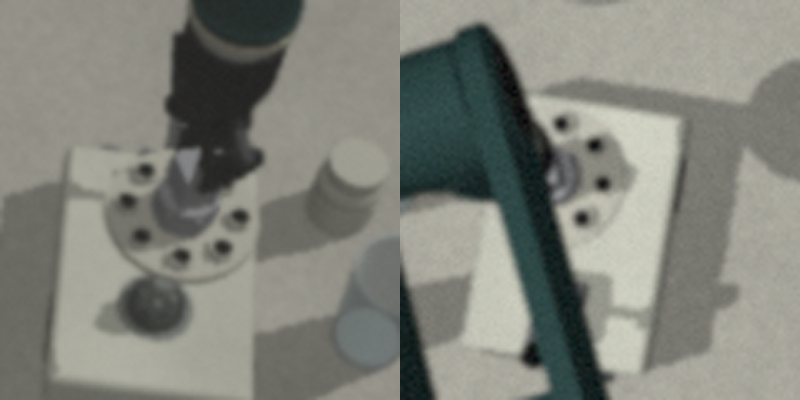

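arm_command(xyz=[[0.03,0,1],[0.03,0,2],[0.03,0,2.7],[0.03,0,3],[0.03,0,3]], twist=[[0,0,0],[0,0,0],[0,0,0],[0,0,0],[0,0,0]], jaw=[25,25,25,25,25])

```text
clock: 8.7
ee_pos: [587.0, 253.4, 163.7]
orientation: [-1.992, -2.428, 0.001]
force: [-0.4, -0.1, -4.7]
opening: 0.375
```

```bash
python3 -c "
from h import *
st()
ims=[]
for n in ('scene','top'):
  c=cap(n,'e_%s.png'%n)['color'];x,y=((310,150),(155,155))[n=='top']
  ims.append(cv2.resize(c[y:y+70,x:x+70,::-1],(400,400),interpolation=cv2.INTER_CUBIC))
cv2.imwrite('pics/e.png',np.hstack(ims))
"
```

```text
t 8.7 pos [587.  253.4 163.7] yaw 11.3 z [-0.001 -0.    -1.   ] F [-0.4 -0.1 -4.7] T [ 0.02 -0.02 -0.06] open 0.375 q [ 0.3   0.45  1.47 -0.    1.22  0.1 ]
```

View pics/e.png

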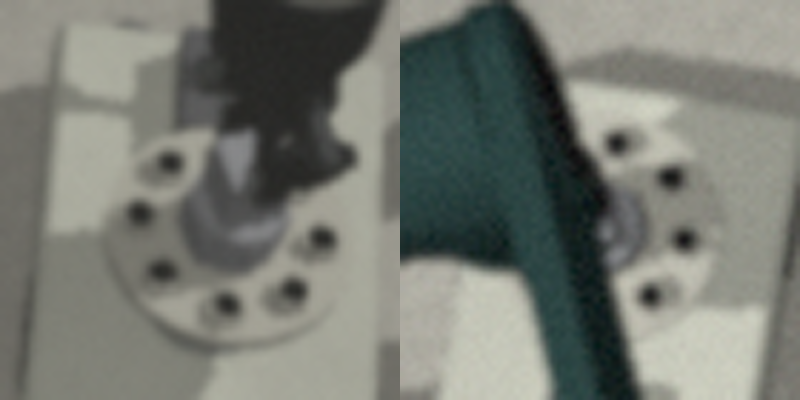

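```bash
python3 - <<'E'
from h import *
import pickle
from scipy.optimize import least_squares
cs=pickle.load(open('cams.pkl','rb'))
k=400/70
f=lambda n,P,o,z:np.array([ray(cs[n],o[0]+(u+.5)/k-.5,o[1]+(v+.5)/k-.5,z) for u,v in P])
S=f('scene',[(170,163),(140,213),(162,270),(228,305),(294,292),(323,239)],(310,150),130.3)
T=f('top',[(218,143),(271,177),(285,240),(251,295)],(155,155),130.3)
for A in (S,T):
    q=least_squares(lambda q: np.hypot(A[:,0]-q[0],A[:,1]-q[1])-48,[587,253]).x
    print(q.round(1),np.degrees(np.arctan2(A[:,1]-q[1],A[:,0]-q[0])).round(0))
E
```

```text
[585.3 254.1] [-146. -102.  -58.  -11.   32.   78.]
[588.3 253.6] [ -12.  -56. -101. -145.]
```

arm_command(xyz=[[0.02,-0.02,0.2],[0.02,-0.02,0.3],[0.02,-0.02,0.4],[0.02,-0.02,0.5]], twist=[[0,0,0],[0,0,0],[0,0,0],[0,0,0]], jaw=[25,25,25,25])

```text
clock: 9.3
ee_pos: [586.5, 254.2, 148.8]
orientation: [1.992, 2.429, 0.0]
force: [1.4, -0.5, -3.8]
opening: 0.374
```

arm_command(xyz=[[0,0,0.05],[0,0,0.1],[0,0,0.15]], twist=[[0,0,0],[0,0,0],[0,0,0]], jaw=[25,25,25])

```text
clock: 9.68
ee_pos: [586.8, 254.2, 144.5]
orientation: [1.992, 2.429, 0.001]
force: [1.1, -1.8, -3.2]
opening: 0.379
```

arm_command(xyz=[[0,0,0.03],[0,0,0.07],[0,0,0.1]], twist=[[0,0,0],[0,0,0],[0,0,0]], jaw=[25,25,25])

```text
clock: 10.05
ee_pos: [586.9, 254.2, 141.5]
orientation: [1.992, 2.429, 0.001]
force: [1.3, -0.5, -3.4]
opening: 0.376
```

arm_command(xyz=[[-0.02,0.03,0.03],[-0.02,0.03,0.07],[-0.02,0.03,0.1]], twist=[[0,0,0],[0,0,0],[0,0,0]], jaw=[25,25,25])

```text
clock: 10.42
ee_pos: [587.2, 253.8, 138.1]
orientation: [-1.992, -2.429, 0.001]
force: [1.0, -0.2, -3.6]
opening: 0.376
```

arm_command(xyz=[[0,0,0.03],[0,0,0.05],[0,0,0.07]], twist=[[0,0,0],[0,0,0],[0,0,0]], jaw=[25,25,25])

```text
clock: 10.8
ee_pos: [587.2, 253.8, 136.1]
orientation: [-1.992, -2.429, 0.001]
force: [0.8, -0.8, -3.5]
opening: 0.373
```

arm_command(xyz=[[0,0,0.03],[0,0,0.05],[0,0,0.07]], twist=[[0,0,0],[0,0,0],[0,0,0]], jaw=[25,25,25])

```text
clock: 11.18
ee_pos: [587.4, 253.8, 134.1]
orientation: [-1.992, -2.429, 0.0]
force: [0.7, 0.1, -3.7]
opening: 0.381
```

```bash
python3 -c "
from h import *
st()
ims=[]
for n in ('scene','top'):
  c=cap(n,'f_%s.png'%n)['color'];x,y=((310,150),(155,155))[n=='top']
  ims.append(cv2.resize(c[y:y+70,x:x+70,::-1],(400,400),interpolation=cv2.INTER_CUBIC))
cv2.imwrite('pics/f.png',np.hstack(ims))
"
```

```text
t 11.18 pos [587.4 253.8 134.1] yaw 11.3 z [-0. -0. -1.] F [ 0.7  0.1 -3.7] T [-0.09 -0.1   0.01] open 0.381 q [ 0.3   0.48  1.5  -0.    1.16  0.1 ]
```

View pics/f.png

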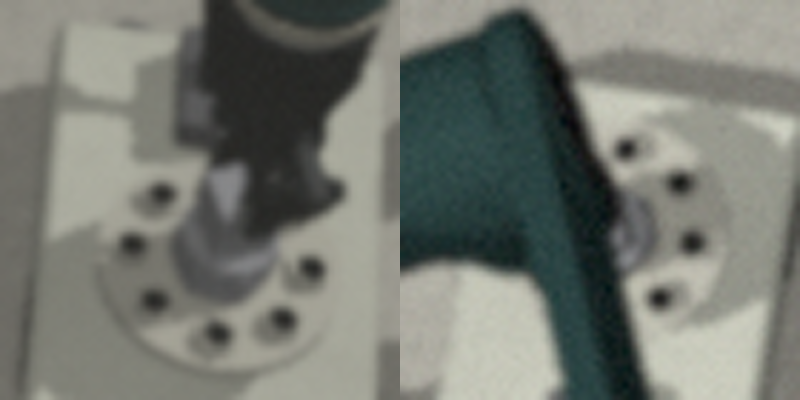

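arm_command(xyz=[[0,0,0.03],[0,0,0.05],[0,0,0.07]], twist=[[0,0,0],[0,0,0],[0,0,0]], jaw=[25,25,25])

```text
clock: 11.65
ee_pos: [587.4, 253.8, 132.0]
orientation: [1.992, 2.429, -0.0]
force: [0.4, -1.0, -3.5]
opening: 0.376
```

arm_command(xyz=[[0,0,0.03],[0,0,0.05],[0,0,0.07]], twist=[[0,0,0],[0,0,0],[0,0,0]], jaw=[25,25,25])

```text
clock: 12.02
ee_pos: [587.5, 253.8, 129.9]
orientation: [1.992, 2.429, -0.0]
force: [-0.5, -0.8, -5.0]
opening: 0.374
```

arm_command(xyz=[[0,0,0.03],[0,0,0.06],[0,0,0.1]], twist=[[0,0,0],[0,0,0],[0,0,0]], jaw=[25,25,25])

```text
clock: 12.4
ee_pos: [587.5, 253.7, 126.9]
orientation: [1.992, 2.429, -0.0]
force: [0.2, 0.3, -4.4]
opening: 0.372
```

arm_command(xyz=[[0,0,0.03],[0,0,0.06],[0,0,0.1]], twist=[[0,0,0],[0,0,0],[0,0,0]], jaw=[25,25,25])

```text
clock: 12.78
ee_pos: [587.5, 253.8, 123.9]
orientation: [1.992, 2.429, -0.0]
force: [1.0, -0.9, -4.1]
opening: 0.378
```

arm_command(xyz=[[0,0,0.03],[0,0,0.06],[0,0,0.1]], twist=[[0,0,0],[0,0,0],[0,0,0]], jaw=[25,25,25])

```text
clock: 13.15
ee_pos: [587.7, 253.4, 121.9]
orientation: [1.991, 2.429, -0.0]
force: [-3.3, -4.1, 8.6]
opening: 0.379
```

arm_command(xyz=[[0,0,0.03],[0,0,0.06],[0,0,0.1]], twist=[[0,0,0],[0,0,0],[0,0,0]], jaw=[25,25,25])

```text
clock: 13.52
ee_pos: [588.0, 252.9, 121.5]
orientation: [1.99, 2.428, 0.0]
force: [-7.1, -8.6, 27.3]
opening: 0.375
```

arm_command(xyz=[[0,0,-0.12],[0,0,-0.12]], twist=[[0,0,0],[0,0,0]], jaw=[25,25])

```text
clock: 13.78
ee_pos: [587.7, 253.6, 122.0]
orientation: [1.992, 2.429, 0.0]
force: [-1.3, -2.6, 3.7]
opening: 0.374
```

```bash
python3 -c "
from h import *
st()
ims=[]
for n in ('scene','top'):
  c=cap(n,'g_%s.png'%n)['color'];x,y=((310,150),(155,155))[n=='top']
  ims.append(cv2.resize(c[y:y+70,x:x+70,::-1],(400,400),interpolation=cv2.INTER_CUBIC))
cv2.imwrite('pics/g.png',np.hstack(ims))
"
```

```text
t 13.78 pos [587.7 253.6 122. ] yaw 11.3 z [ 0.001 -0.    -1.   ] F [-1.3 -2.6  3.7] T [-0.51  0.19  0.03] open 0.374 q [ 0.3   0.5   1.51 -0.    1.13  0.1 ]
```

View pics/g.png

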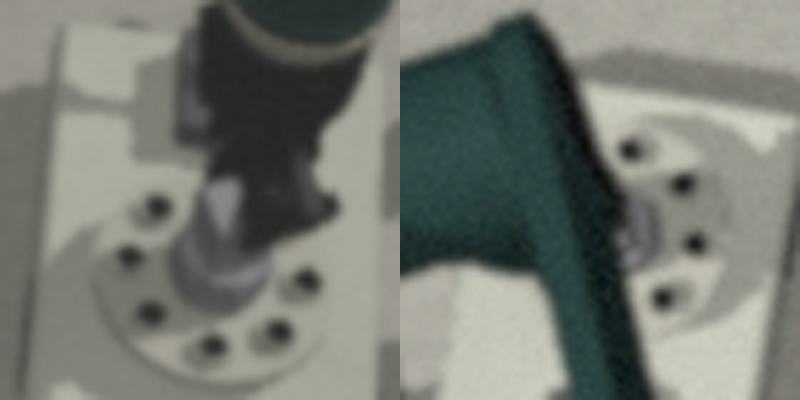

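```bash
python3 - <<'E'
from h import *
import pickle
from scipy.optimize import least_squares
cs=pickle.load(open('cams.pkl','rb'))
k=400/70
def run(S,T,yaw):
    px=lambda P,o:np.array([(o[0]+(u+.5)/k-.5,o[1]+(v+.5)/k-.5) for u,v in P])
    obs=[('scene',px(S,(310,150)),[-146,-101,-56,-11,34,79]),('top',px(T,(155,155)),[-11,-56,-101,-146])]
    f=lambda p:np.concatenate([proj(cs[n],[p[0]+48*np.cos(np.radians(a+p[3]*10)),p[1]+48*np.sin(np.radians(a+p[3]*10)),p[2]])-u for n,U,A in obs for u,a in zip(U,A)])
    r=least_squares(f,[587,253,110,0]); print(r.x.round(2),np.sqrt((r.fun**2).mean()).round(2))
run([(170,163),(140,213),(162,270),(228,305),(294,292),(323,239)],[(218,143),(271,177),(285,240),(251,295)],0)
run([(162,194),(132,243),(155,300),(217,334),(282,320),(311,268)],[(228,148),(280,182),(293,242),(260,298)],0)
run([(157,208),(129,256),(152,313),(213,345),(278,331),(306,282)],[(230,150),(282,184),(296,243),(264,298)],0)
E
```

```text
[ 5.8825e+02  2.5269e+02  1.3513e+02 -7.0000e-02] 0.16
[ 5.8824e+02  2.5238e+02  1.0568e+02 -6.0000e-02] 0.15
[ 5.8816e+02  2.5246e+02  9.2660e+01 -1.0000e-02] 0.19
```

arm_command(xyz=[[0,0,0],[0,0,0]], twist=[[0,0,0.05],[0,0,0.09]], jaw=[25,25])

```text
clock: 14.12
ee_pos: [587.7, 253.2, 121.9]
orientation: [2.099, 2.336, -0.001]
force: [-0.9, -4.7, 4.9]
opening: 0.377
```

```bash
python3 -c "
from h import *
st()"
```

```text
t 14.12 pos [587.7 253.2 121.9] yaw 6.1 z [ 0.    -0.001 -1.   ] F [-0.9 -4.7  4.9] T [-0.71  0.26  0.55] open 0.377 q [ 0.3   0.5   1.51 -0.    1.13  0.19]
```

arm_command(xyz=[[0,0,0],[0,0,0],[0,0,0]], twist=[[0,0,-0.09],[0,0,-0.15],[0,0,-0.18]], jaw=[25,25,25])

```text
clock: 14.5
ee_pos: [587.9, 253.4, 122.0]
orientation: [1.88, 2.516, -0.0]
force: [-0.9, -4.6, 6.1]
opening: 0.375
```

```bash
python3 -c "
from h import *
st()"
```

```text
t 14.5 pos [587.9 253.4 122. ] yaw 16.5 z [ 0.001 -0.    -1.   ] F [-0.9 -4.6  6.1] T [-0.79  0.14 -0.52] open 0.375 q [ 0.3   0.5   1.51 -0.    1.13  0.01]
```

arm_command(xyz=[[-0.02,0,0],[-0.02,0,-0.01],[-0.02,0,-0.02]], twist=[[0,0,0.09],[0,0,0.11],[0,0,0.08]], jaw=[25,25,25])

```text
clock: 14.88
ee_pos: [588.0, 253.7, 122.0]
orientation: [1.977, 2.441, 0.001]
force: [0.6, -0.1, -0.5]
opening: 0.373
```

```bash
python3 -c "
from h import *
st()"
```

```text
t 14.88 pos [588.  253.7 122. ] yaw 12.0 z [ 0.001  0.001 -1.   ] F [ 0.6 -0.1 -0.5] T [-0.14 -0.28  0.  ] open 0.373 q [0.3  0.5  1.51 0.   1.13 0.09]
```

Forces near zero, torque ±0.5 Nm both ways confirmed mesh. Release.

arm_command(xyz=[[0,0,0],[0,0,0],[0,0,0],[0,0,0],[0,0,0],[0,0,0]], twist=[[0,0,0],[0,0,0],[0,0,0],[0,0,0],[0,0,0],[0,0,0]], jaw=[40,55,70,85,85,85])

```text
clock: 15.62
ee_pos: [587.6, 253.2, 122.2]
orientation: [1.98, 2.439, -0.0]
force: [0.2, -0.4, -0.5]
opening: 0.997
```

arm_command(xyz=[[0,0,-0.5],[0,0,-1.5],[0,0,-3],[0,0,-4.5],[0,0,-4.5]], twist=[[0,0,0],[0,0,0],[0,0,0],[0,0,0],[0,0,0]], jaw=[85,85,85,85,85])

```text
clock: 16.25
ee_pos: [590.6, 254.2, 263.1]
orientation: [1.977, 2.435, 0.013]
force: [0.1, 0.9, 0.2]
opening: 0.994
```

```bash
python3 -c "
from h import *
st()
ims=[]
for n in ('scene','top'):
  c=cap(n,'i_%s.png'%n)['color'];x,y=((310,150),(155,155))[n=='top']
  ims.append(cv2.resize(c[y:y+70,x:x+70,::-1],(400,400),interpolation=cv2.INTER_CUBIC))
cv2.imwrite('pics/i.png',np.hstack(ims))
"
```

```text
t 16.25 pos [590.6 254.2 263.1] yaw 11.9 z [ 0.01   0.003 -1.   ] F [0.1 0.9 0.2] T [-0.1  -0.01 -0.04] open 0.994 q [ 0.3   0.37  1.35 -0.    1.41  0.09]
```

View pics/i.png

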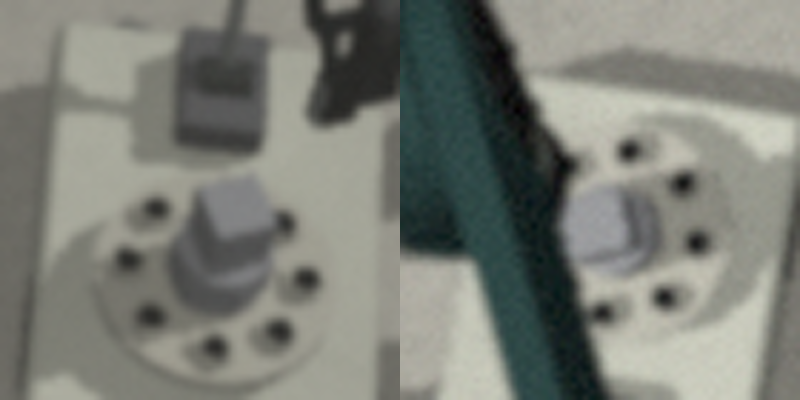

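Carousel sits level on the spindle, sockets in the same pixels as when gripped (scene crop (213,347)); grip free. Now the lever.

```bash
python3 -c "
from h import *
go(383.3,290.7,263,79.7)"
```

```text
t 16.35 pos [587.8 253.3 258.3] F [-0.8 -0.6 -0.9] T [0.04 0.01 0.01] open 0.994 xyz [ 2.622 -6.414 -0.166] twist [ 1.000e-03  1.000e-03 -1.184e+00]
```

arm_command(xyz=[[2.62,-6.41,-0.17],[2.62,-6.41,-0.17],[2.62,-6.41,-0.17],[2.62,-6.41,-0.17],[2.62,-6.41,-0.17],[2.62,-6.41,-0.17],[2.62,-6.41,-0.17],[2.62,-6.41,-0.17],[2.62,-6.41,-0.17]], twist=[[0,0,-1.184],[0,0,-1.184],[0,0,-1.184],[0,0,-1.184],[0,0,-1.184],[0,0,-1.184],[0,0,-1.184],[0,0,-1.184],[0,0,-1.184]], jaw=[60,30,0,0,0,0,0,0,0])

```text
clock: 17.48
ee_pos: [382.8, 290.3, 261.6]
orientation: [-0.284, -3.127, 0.002]
force: [0.4, -0.2, -0.3]
opening: 0.0
```

```bash
python3 -c "
from h import *
st();go(383.3,290.7,140,79.7)
ims=[]
for n in ('scene','top'):
  c=cap(n,'j_%s.png'%n)['color'];x,y=((310,110),(155,170))[n=='top']
  ims.append(cv2.resize(c[y:y+100,x:x+100,::-1],(400,400),interpolation=cv2.INTER_CUBIC))
cv2.imwrite('pics/j.png',np.hstack(ims))
"
```

```text
t 17.48 pos [382.8 290.3 261.6] yaw 79.6 z [-0.001 -0.001 -1.   ] F [ 0.4 -0.2 -0.3] T [-0.04 -0.01  0.02] open 0.0 q [ 0.51  0.14  1.68 -0.    1.33 -0.88]
t 17.48 pos [382.8 290.3 261.6] F [ 0.4 -0.2 -0.3] T [-0.04 -0.01  0.02] open 0.0 xyz [-0.021  0.02   4.052] twist [-0.001 -0.001 -0.001]
```

View pics/j.png

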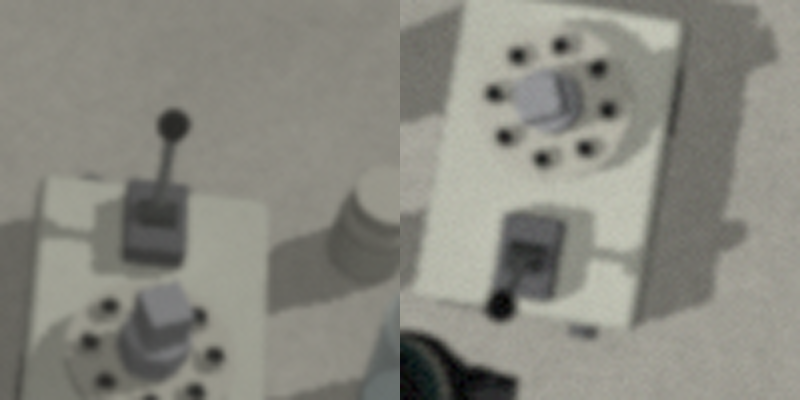

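arm_command(xyz=[[0,0,1.5],[0,0,3],[0,0,3.8],[0,0,4.05],[0,0,4.05]], twist=[[0,0,0],[0,0,0],[0,0,0],[0,0,0],[0,0,0]], jaw=[0,0,0,0,0])

```text
clock: 18.2
ee_pos: [383.4, 290.7, 140.9]
orientation: [-0.282, -3.129, 0.0]
force: [-0.2, -0.2, -0.2]
opening: 0.003
```

```bash
python3 -c "
from h import *
st()
ims=[]
for n in ('scene','top'):
  c=cap(n,'k_%s.png'%n)['color'];x,y=((310,110),(155,170))[n=='top']
  ims.append(cv2.resize(c[y:y+100,x:x+100,::-1],(400,400),interpolation=cv2.INTER_CUBIC))
cv2.imwrite('pics/k.png',np.hstack(ims))
"
```

```text
t 18.2 pos [383.4 290.7 140.9] yaw 79.7 z [-0. -0. -1.] F [-0.2 -0.2 -0.2] T [-0.    0.01 -0.03] open 0.003 q [ 0.51  0.27  1.84 -0.    1.03 -0.89]
```

View pics/k.png

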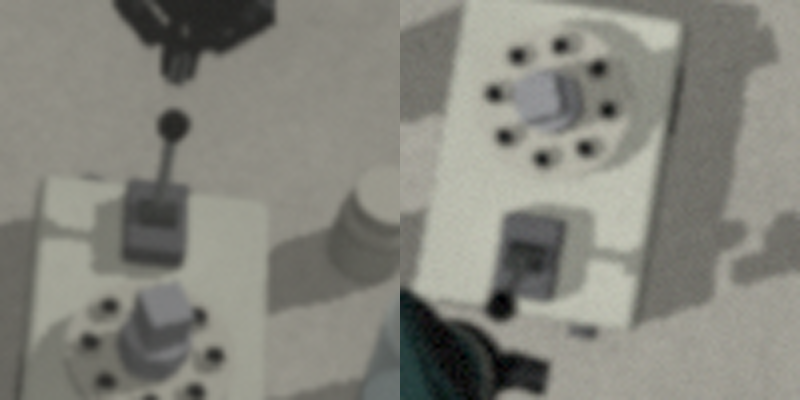

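arm_command(xyz=[[-0.15,0,0],[-0.3,0,0],[-0.45,0,0],[-0.55,0,0],[-0.65,0,0],[-0.75,0,0],[-0.85,0,0],[-0.95,0,0],[-1.05,0,0],[-1.15,0,0]], twist=[[0,0,0],[0,0,0],[0,0,0],[0,0,0],[0,0,0],[0,0,0],[0,0,0],[0,0,0],[0,0,0],[0,0,0]], jaw=[0,0,0,0,0,0,0,0,0,0])

```text
clock: 19.55
ee_pos: [415.4, 285.0, 142.3]
orientation: [-0.282, -3.126, -0.001]
force: [-13.4, 0.3, 25.6]
opening: -0.003
```

```bash
python3 -c "
from h import *
st()
ims=[]
for n in ('scene','top'):
  c=cap(n,'l_%s.png'%n)['color'];x,y=((310,110),(155,170))[n=='top']
  ims.append(cv2.resize(c[y:y+100,x:x+100,::-1],(400,400),interpolation=cv2.INTER_CUBIC))
cv2.imwrite('pics/l.png',np.hstack(ims))
"
```

```text
t 19.55 pos [415.4 285.  142.3] yaw 79.7 z [-0.003  0.001 -1.   ] F [-13.4   0.3  25.6] T [0.08 2.01 0.03] open -0.003 q [ 0.46  0.3   1.79  0.    1.05 -0.93]
```

View pics/l.png

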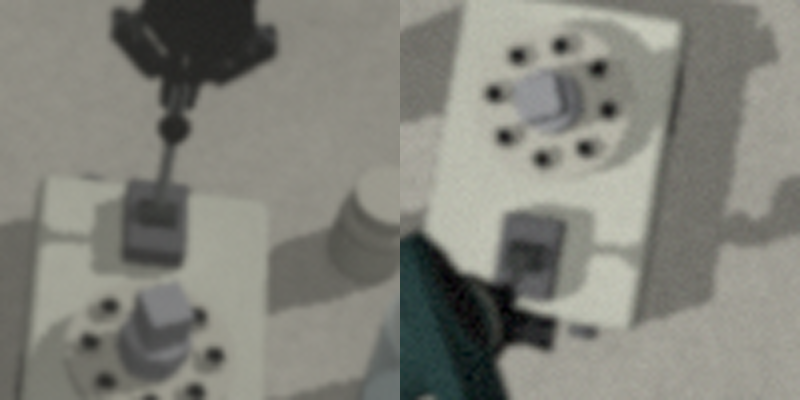

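```bash
python3 - <<'E'
from h import *
import pickle
from scipy.optimize import least_squares
cs=pickle.load(open('cams.pkl','rb'))
print('tip proj k',proj(cs['scene'],[383.4,290.7,141]), 'now',proj(cs['scene'],[415.4,285,142.3]))
tri=lambda a,b: least_squares(lambda P: np.concatenate([proj(cs['scene'],P)-a,proj(cs['top'],P)-b]),[422,283,150])
r=tri([352.9,140.9],[179.6,245.4]);print('ball',r.x.round(1),r.fun.round(2))
i=[]
for n in ('k','l'):
    c=cv2.imread(f'pics/{n}_scene.png'); i.append(cv2.resize(c[115:160,330:375],(400,400),interpolation=cv2.INTER_CUBIC))
cv2.imwrite('pics/m.png',np.hstack(i))
E
```

```text
tip proj k [352.41644173 133.56116669] now [352.29818873 141.23687359]
ball [425.7 283.1 157.2] [ 0.12 -0.01  0.12  0.01]
```

View pics/m.png

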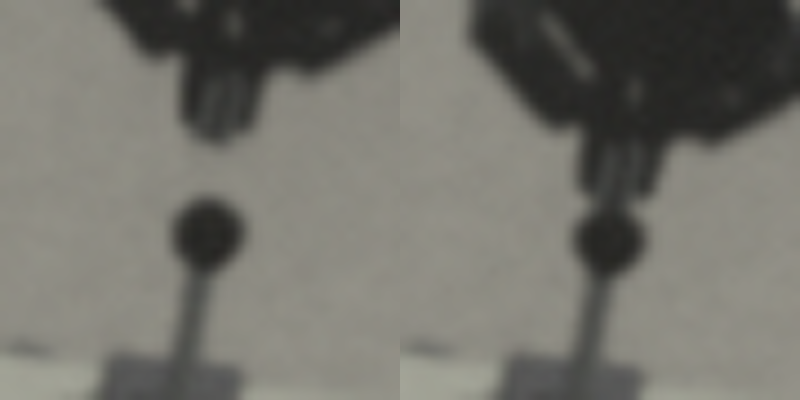

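arm_command(xyz=[[0.3,0,0],[0.8,0,0],[1.1,0,0.3],[1.1,0,0.77],[1.1,0,0.77]], twist=[[0,0,0],[0,0,0],[0,0,0],[0,0,0],[0,0,0]], jaw=[0,0,0,0,0])

```text
clock: 20.27
ee_pos: [383.7, 289.8, 116.0]
orientation: [-0.281, -3.126, 0.003]
force: [0.5, -0.4, -0.4]
opening: -0.002
```

arm_command(xyz=[[-0.15,0,0],[-0.3,0,0],[-0.45,0,0],[-0.55,0,0],[-0.65,0,0]], twist=[[0,0,0],[0,0,0],[0,0,0],[0,0,0],[0,0,0]], jaw=[0,0,0,0,0])

```text
clock: 20.9
ee_pos: [403.7, 286.8, 117.7]
orientation: [-0.282, -3.128, 0.0]
force: [-2.3, 1.5, 1.5]
opening: 0.002
```

```bash
python3 -c "
from h import *
st()
c=cap('scene','n_scene.png')['color']
cv2.imwrite('pics/n.png',cv2.resize(c[110:200,310:400,::-1],(450,450),interpolation=cv2.INTER_CUBIC))
"
```

```text
t 20.9 pos [403.7 286.8 117.7] yaw 79.7 z [-0.001  0.    -1.   ] F [-2.3  1.5  1.5] T [ 0.13  0.32 -0.02] open 0.002 q [ 0.48  0.32  1.84  0.    0.99 -0.91]
```

View pics/n.png

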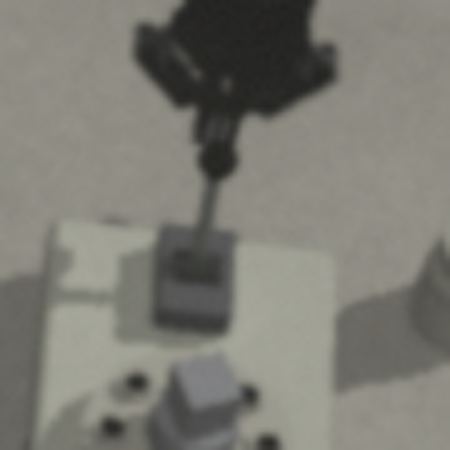

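arm_command(xyz=[[-0.1,0,-0.04],[-0.2,0,-0.08],[-0.3,0,-0.12],[-0.4,0,-0.16]], twist=[[0,0,0],[0,0,0],[0,0,0],[0,0,0]], jaw=[0,0,0,0])

```text
clock: 21.45
ee_pos: [416.0, 284.7, 122.6]
orientation: [0.282, 3.129, -0.0]
force: [-1.0, -0.0, 0.5]
opening: -0.002
```

```bash
python3 -c "
from h import *
st()
c=cap('scene','o_scene.png')['color']
cv2.imwrite('pics/o.png',cv2.resize(c[110:200,310:400,::-1],(450,450),interpolation=cv2.INTER_CUBIC))
"
```

```text
t 21.45 pos [416.  284.7 122.6] yaw 79.7 z [ 0. -0. -1.] F [-1.  -0.   0.5] T [0.07 0.18 0.01] open -0.002 q [ 0.46  0.32  1.81 -0.    1.   -0.93]
```

View pics/o.png

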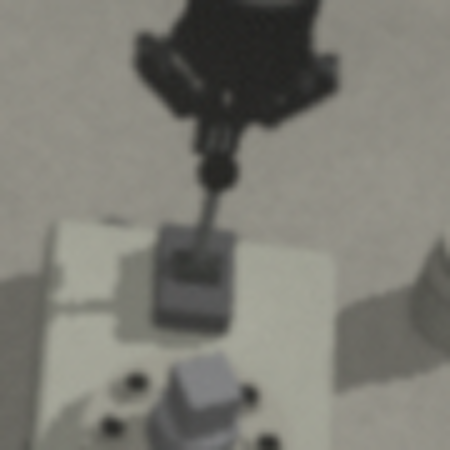

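arm_command(xyz=[[-0.15,0,-0.05],[-0.3,0,-0.1],[-0.45,0,-0.12],[-0.6,0,-0.14],[-0.75,0,-0.15],[-0.9,0,-0.15],[-1.05,0,-0.14],[-1.2,0,-0.12],[-1.35,0,-0.1],[-1.5,0,-0.06],[-1.65,0,-0.02],[-1.75,0,0]], twist=[[0,0,0],[0,0,0],[0,0,0],[0,0,0],[0,0,0],[0,0,0],[0,0,0],[0,0,0],[0,0,0],[0,0,0],[0,0,0],[0,0,0]], jaw=[0,0,0,0,0,0,0,0,0,0,0,0])

```text
clock: 23.0
ee_pos: [467.6, 275.3, 122.3]
orientation: [-0.282, -3.129, 0.0]
force: [-1.6, -0.5, 0.3]
opening: -0.004
```

```bash
python3 -c "
from h import *
st()
c=cap('scene','p_scene.png')['color']
cv2.imwrite('pics/p.png',cv2.resize(c[110:200,310:400,::-1],(450,450),interpolation=cv2.INTER_CUBIC))
"
```

```text
t 23.0 pos [467.6 275.3 122.3] yaw 79.7 z [-0. -0. -1.] F [-1.6 -0.5  0.3] T [0.01 0.1  0.03] open -0.004 q [ 0.4   0.37  1.73 -0.    1.04 -0.99]
```

View pics/p.png

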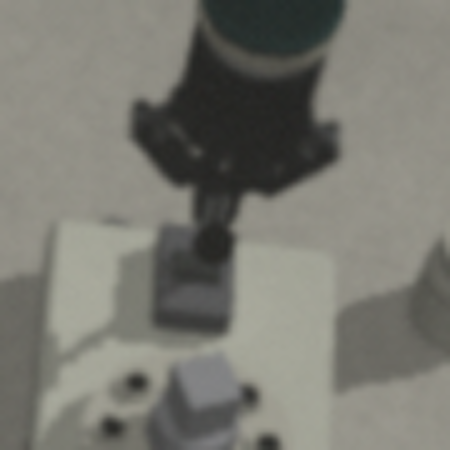

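arm_command(xyz=[[-0.07,0,0],[-0.14,0,0],[-0.2,0,0]], twist=[[0,0,0],[0,0,0],[0,0,0]], jaw=[0,0,0])

```text
clock: 23.42
ee_pos: [473.1, 274.2, 122.4]
orientation: [-0.282, -3.128, 0.001]
force: [-0.4, -0.7, -0.8]
opening: -0.001
```

arm_command(xyz=[[-0.05,0,0],[-0.1,0,0]], twist=[[0,0,0],[0,0,0]], jaw=[0,0])

```text
clock: 23.68
ee_pos: [473.8, 273.9, 122.2]
orientation: [-0.282, -3.124, 0.0]
force: [-9.6, 2.5, 4.5]
opening: -0.005
```

arm_command(xyz=[[0.02,0,0],[0.02,0,0]], twist=[[0,0,0],[0,0,0]], jaw=[0,0])

```text
clock: 23.92
ee_pos: [473.7, 274.0, 122.3]
orientation: [-0.282, -3.126, 0.0]
force: [-5.4, 2.0, 1.6]
opening: 0.001
```

```bash
python3 -c "
from h import *
st()
c=cap('scene','q_scene.png')
P=[588-92*.984,253.5+92*.179,152]; print('expect ball',proj(c,P))
c=c['color']
cv2.imwrite('pics/q.png',cv2.resize(c[110:200,310:400,::-1],(450,450),interpolation=cv2.INTER_CUBIC))
"
```

```text
t 23.93 pos [473.7 274.  122.3] yaw 79.7 z [-0.003  0.    -1.   ] F [-5.4  2.   1.6] T [0.26 0.98 0.02] open 0.001 q [ 0.4   0.38  1.72  0.    1.04 -0.99]
expect ball [352.16085907 160.68402008]
```

View pics/q.png

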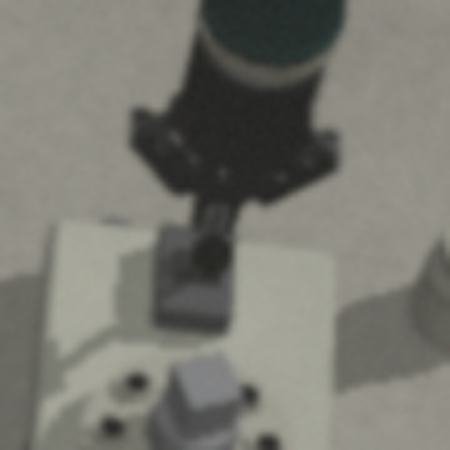

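arm_command(xyz=[[0.3,0,0],[0.3,0,-0.4],[0.3,0,-0.4],[0.1,0,-0.4],[0.03,0,-0.4],[-0.03,0,-0.4]], twist=[[0,0,0],[0,0,0],[0,0,0],[0,0,0],[0,0,0],[0,0,0]], jaw=[0,0,0,0,0,0])

```text
clock: 24.72
ee_pos: [476.6, 273.5, 134.2]
orientation: [-0.283, -3.128, 0.0]
force: [-1.9, 0.4, 0.5]
opening: 0.003
```

arm_command(xyz=[[-0.03,0,0],[-0.06,0,0]], twist=[[0,0,0],[0,0,0]], jaw=[0,0])

```text
clock: 24.98
ee_pos: [476.8, 273.4, 134.1]
orientation: [-0.282, -3.126, 0.001]
force: [-6.1, 2.6, 2.0]
opening: 0.002
```

arm_command(xyz=[[0.3,0,0],[1,0,0],[1.2,0,-1],[1.2,0,-3],[1.2,0,-5],[1.2,0,-5]], twist=[[0,0,0],[0,0,0],[0,0,0],[0,0,0],[0,0,0],[0,0,0]], jaw=[0,0,0,0,0,0])

```text
clock: 25.72
ee_pos: [445.0, 281.5, 289.8]
orientation: [0.28, 3.12, 0.008]
force: [0.4, -0.5, 0.2]
opening: 0.0
```

arm_command(xyz=[[2,0,0],[3.5,2,0],[3.5,4,0],[3.5,6,0],[3.5,8,0],[3.5,8,0]], twist=[[0,0,0],[0,0,0],[0,0,0],[0,0,0],[0,0,0],[0,0,0]], jaw=[0,0,0,0,0,0])

```text
clock: 26.48
ee_pos: [381.3, 537.8, 281.5]
orientation: [-0.277, -3.128, 0.002]
force: [-0.6, -0.2, -0.6]
opening: 0.004
```

```bash
python3 -c "
from h import *
st()
ims=[]
P=[588-92*.984,253.5+92*.179,152]
for n in ('scene','top'):
  c=cap(n,'r_%s.png'%n);x,y=((310,140),(155,165))[n=='top']
  print(n,((proj(c,P)-[x,y]+.5)*5-.5).round(0))
  ims.append(cv2.resize(c['color'][y:y+100,x:x+80,::-1],(400,500),interpolation=cv2.INTER_CUBIC))
cv2.imwrite('pics/r.png',np.hstack(ims))
"
```

```text
t 26.48 pos [381.3 537.8 281.5] yaw 79.9 z [-0.002 -0.001 -1.   ] F [-0.6 -0.2 -0.6] T [ 0.03 -0.02  0.  ] open 0.004 q [ 0.85  0.4   1.27  0.    1.48 -0.55]
scene [213. 105.]
top [147. 289.]
```

View pics/r.png

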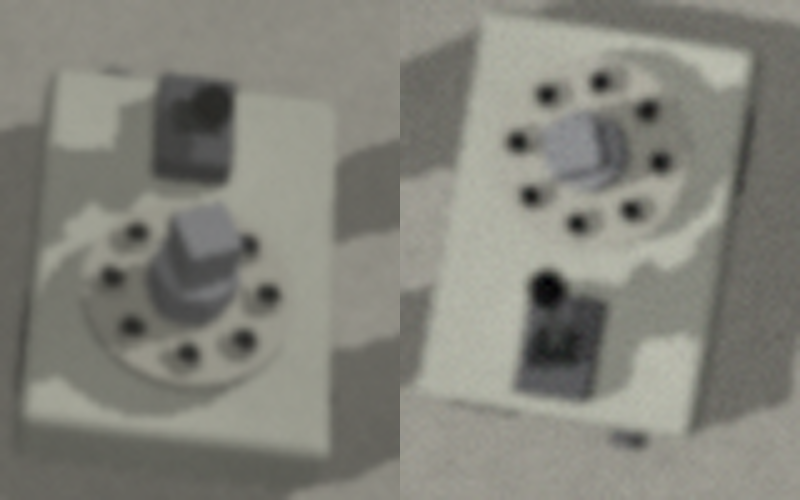

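```bash
python3 - <<'E'
from h import *
import pickle
from scipy.optimize import least_squares
cs=pickle.load(open('cams.pkl','rb'))
px=lambda P,o:np.array([(o[0]+(u+.5)/5-.5,o[1]+(v+.5)/5-.5) for u,v in P])
S=px([(137,233),(113,277),(134,327),(188,354),(243,341),(267,295),(249,246)],(310,140)); As=[-146,-101,-56,-11,34,79,124]
T=px([(147,95),(204,82),(248,111),(261,161),(233,211),(179,223),(132,196),(117,142)],(155,165)); At=[34,-11,-56,-101,-146,169,124,79]
f=lambda p:np.concatenate([proj(cs[n],[p[0]+48*np.cos(np.radians(a+p[3]*10)),p[1]+48*np.sin(np.radians(a+p[3]*10)),p[2]])-u for n,U,A in (('scene',S,As),('top',T,At)) for u,a in zip(U,A)])
# top list: first is left-upper socket; order checked by residual
for sh in (0,45,-45):
    g=lambda p:np.concatenate([proj(cs[n],[p[0]+48*np.cos(np.radians(a+p[3]*10)),p[1]+48*np.sin(np.radians(a+p[3]*10)),p[2]])-u for n,U,A in (('scene',S,np.array(As)),('top',T,np.array(At)+sh)) for u,a in zip(U,A)])
    r=least_squares(g,[588,253,92,0]);print(sh,r.x.round(2),np.sqrt((r.fun**2).mean()).round(2))
top={(90,95):(81,15),(90,-95):(353,52),(-180,-95):(288,433),(-180,95):(19,392)}
sc={(-180,-95):(57,68),(-180,95):(335,103),(90,95):(330,455),(90,-95):(22,420)}
W=lambda p,l:[p[0]+np.cos(p[2])*l[0]-np.sin(p[2])*l[1],p[1]+np.sin(p[2])*l[0]+np.cos(p[2])*l[1],p[3]]
h=lambda p:np.concatenate([proj(cs[n],W(p,l))-px([uv],o)[0] for n,d,o in (('top',top,(155,165)),('scene',sc,(310,140))) for l,uv in d.items()])
r=least_squares(h,[588,253,-.18,60],x_scale=[1,1,.01,1]);print('housing',r.x.round(2),np.sqrt((r.fun**2).mean()).round(2))
c=cap('scene');cv2.imwrite('pics/z.png',cv2.resize(c['color'][:,:,::-1],(800,600)))
E
```

```text
0 [5.8796e+02 2.5233e+02 9.0630e+01 8.0000e-02] 0.25
45 [587.96 254.24  88.26  -2.34] 3.92
-45 [587.54 251.13  89.2    2.49] 4.01
housing [ 5.8656e+02  2.5466e+02 -1.8000e-01  5.3340e+01] 0.94
```

View pics/z.png

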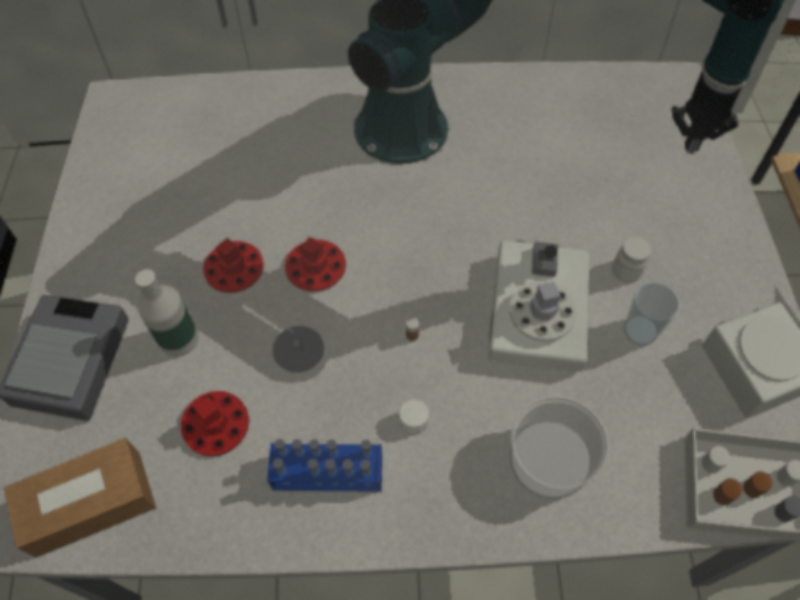

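```bash
python3 -c "
from h import *
print(job.sign_off()); st()"
```

```text
the job is handed in; nothing more can be done
None
the job is handed in; nothing more can be done
```

I fitted the white carousel onto the spindle, let go of it, then pushed the lock lever over to its stop. I handed the job in at about 27 s of the 67 s allowed.

- **Mesh:** the carousel slid straight down without catching on the teeth, so almost no rocking was needed. A small twist each way then met about 0.5 N m both times, which shows it is in mesh.
- **Home:** it came to a firm stop with its underside about 71 mm above the bench. That agrees with the spindle's nose height I read from the pictures. After release, the two-camera fit put the disc within about 3 mm of the same height. The stop height, like the spindle's position, comes from touch and pictures.
- **Lock lever:** the ball ended within about half a pixel of its predicted locked position in both cameras. A second push, 12 mm higher up, met the same firm stop.
- **Other things:** in the last picture the bystanders and the red look-alikes stand where they were, and the arm touches nothing.

**Forces that went higher than intended:**
- When the carousel reached the shoulder I sent one step too many before checking. The tool briefly read about 27 N upward, and I backed off straight away.
- My first push on the lever was too high and pressed on top of the ball, at about 26 N upward and 13 N sideways. I backed off and pushed from lower down, where it moved with 1–2 N.

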